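Drop the spent battery cell through the lever-lid box

ROBOT

A 6-joint arm with a two-finger parallel gripper is mounted at the origin on the work surface. World frame = base frame: x ahead of the robot, y to its left, z up, the work surface at z = 0. Lengths are in m, angles in degrees, forces in N, time in s.
With the tool pointing down it reaches from about 0.3 to 0.75 m from the base axis. Payload 8.5 kg.
Tool frame: the origin (TCP) lies midway between the tips of the shut fingers; the grasp point (between the pads) lies behind it (grasp_offset is the z of the grasp point in the tool frame, in m); z points along the fingers, y is the direction in which the jaws open and shut (so a half turn about z gives the same grasp; the last joint's range is limited). The gripper opens to 85 mm and grips with 20 to 120 N. Pads are 22 mm wide; open, the fingers measure 114 mm over their backs; the gripper's body (76 mm by 85 mm) begins 54 mm behind the grasp point. The pads swing forward as they close: fully open they stand 13 mm farther back than shut.
Start: joints at [-84.872, 21.807, 74.336, -0, 83.858, -12.336], TCP at [0.165, -0.525, 0.231] pointing down, gripper open.
Joint ranges: [-178.18, 178.18], [-50.72, 133.34], [12.68, 142.11], [-81.47, 261.47], [9.98, 163.14], [-165.26, 165.26]. Speed limits (degrees/s): [136.94, 136.94, 180, 180, 180, 180].

INTERFACE

Orientations are given as a 3x3 rotation matrix whose columns are the frame's x, y, z axes.
In Python, from rig import * gives the robot as it stands.
- The arm moves only by the shell command python3 -m pendant 'ROWS' [FORCE]. ROWS is JSON, one flat list of numbers, 7 for each row, row after row: the finger opening in mm, from 0 to 85.4, then the shift along the tool's x, y, z in units of 50 mm (1.0 is 50 mm), then the turn, a rotation vector about the tool's x, y, z in units of 8 degrees (1.0 is 8 degrees). In form: [hand, dx, dy, dz, wx, wy, wz, hand, dx, dy, dz, wx, wy, wz, ...]. A call has 1 to 12 rows; each row shifts and turns the commanded pose from where the row before left it, along the tool's axes as they then stand; what a row does not reach is not made up. A row lasts 1/10 s, in which the tool goes at most 50 mm and 8.59 degrees, less where a joint would pass 70% of its speed; a pose out of reach is approached as far as the arm can. A call is refused whole if a number of a shift passes 1 or a number of a turn 1, either way. A call with a gripper value outside its range is refused whole. The fingers move at their own pace and stop on an object; FORCE is the grip in N (left out, the last holds). Time passes only in rows, so rows that do not move let the fingers close. It gives the time, the measured TCP pose, the force and the opening at its end, in the units of the state.
- observe(): the state, without advancing time (a new reading comes with each control period).
- get_image(name): name is "scene" or "top"; returns a dict with "frame" (480x640x3 uint8, red, green, blue), "depth" (480x640 float32, m along the optical axis (not along the pixel's ray), 0 where there is no reading), "K" (3x3 intrinsics, pixels), "rvec" (rotation vector, rad) and "tvec" (3), from world to camera coordinates, as OpenCV has them. Camera axes: x right, y down, z forward; pixel columns grow to the right and rows downward; lengths in m; the calibration is good to about 2 mm. A picture is of the moment at which its call begins.
- close_job(): hands the job in, once; it reports no verdict.
The state is a dict: "time_s": time; "q": joint angles; "qvel": joint speeds; "joint_efforts": joint torques, N m; "position": TCP position; "tool_rot": TCP orientation; "ft_force": force on the tool from outside, world axes, zero at the start; "wrist_torque": the same for the moment, N m; "grip_width": finger opening in m.
Only numpy, scipy, OpenCV 4.12 (cv2) and the standard library are available. Lean on these libraries where they do the work, as an engineer would, in place of code of your own. Each camera call takes 0.05 s, during which the arm holds its last target.

TASK

Two lever-lid drop boxes stand on the bench, and a spent battery cell waits on the chute of one of them, held back by its lid. Press that box's lever right down with the fingertips so that the lid opens fully and the cell rolls in by itself, then ease the lever back up so that the lid comes down shut without slamming. Do not touch the cell or the lid, keep the other box shut, and leave everything else on the bench where it is.

Things in the scene. Friction and masses are not known exactly. Their poses are not given: they have to be found in the camera images.
- box: Drop box with the spent cell on its chute: fixed grey steel box, 130 x 130 mm, 126 mm tall with the lid shut. Origin: centre of its underside. Its x runs from lever side to chute side, z up. Lever sticks out at -x (roughly towards the robot); the top lid is hinged along the lever-side edge; its skirt closes the mouth of a sloping chute at +x. A rod on the +y side links lever and lid.
- box_pad (a point): Centre of the top face of that box's lever pad: black rubber, 60 mm wide (box y), 40 mm deep, 12 mm thick, clear above. At rest at box x -172, z 88 mm, top face sloping 0.2 rad up towards the robot; fully down at z 52 mm: a stroke of 36 mm, almost straight down. The lever pivots about a level axis along box y at box x -90, z 65 mm.
- box_lever (a joint): Angle of that lever: 0 at rest (up), 0.43 rad at its hard bottom stop (pad 36 mm lower). It has no spring or catch: the lid's weight pushes it back up with about 5 N at the pad, and it springs up at once if let go.
- box_lid (a joint): Angle of that lid: 0 shut, 0.86 rad fully open; always twice the lever angle. The lid is 300 g, 134 mm long and barely damped: let go, it slams in a fraction of a second. Letting the pad rise at 20 to 40 mm/s sets it down softly.
- cell: The spent battery cell, black jacket with a narrow steel band near one end, 34 mm diameter, 61 mm long, 140 g. Origin at its centre, its own x along its length. It lies across the chute against the lid's skirt, about 82 mm along the box's x from the box's origin and 100 mm up. It rolls into the box within a second once the lid is more than about half open.
- box_lid_edge (a point): Middle of the free edge of that box's lid (top face, chute side): box x 67, z 126 mm when shut, about 100 mm higher when open. Not to be touched.
- twin: Other drop box, chute empty, to stay shut: fixed grey steel box, 130 x 130 mm, 126 mm tall with the lid shut. Origin: centre of its underside. Its x runs from lever side to chute side, z up. Lever sticks out at -x (roughly towards the robot); the top lid is hinged along the lever-side edge; its skirt closes the mouth of a sloping chute at +x. A rod on the +y side links lever and lid.
- twin_lid (a joint): Angle of the other box's lid: 0 shut, 0.86 rad open; stays shut.
- fresh_cell: A second battery cell, black jacket with a narrow steel band near one end, 34 mm diameter, 61 mm tall, standing upright on the bench between the two boxes; leave alone.
- screw_jar: Clear screw jar with black cap, 54 mm diameter, 70 mm tall; leave alone.
- tape_roll: Black tape roll lying flat, 72 mm outside diameter, 19 mm high; leave alone.
- screwdriver: Black-handled screwdriver, 190 mm long, lying on the bench; leave alone.
- meter: Black handheld meter lying flat, 150 x 80 x 43 mm; leave alone.
- mug: White mug, 80 mm diameter, 90 mm tall; leave alone.
- backshell: Aluminium connector shell lying flat, about 80 x 50 x 16 mm; leave alone.
Mind the look-alikes: they are no part of the job. Leave any blue or pink look-alike of the cell alone.

How it is judged (in metres and radians):
On the way, in this order (a step that is already met when the one before it is completed fails the run):
1. the lever is pressed right down and the lid is fully open (value of joint box_lever above 0.34 rad and value of joint box_lid above 0.68 rad), for 0.1 s.
2. the lid is shut again with the cell inside the box (value of joint box_lid below 0.04 rad and x of cell in the frame of box between -0.06 and 0.06 m and y of cell in the frame of box between -0.06 and 0.06 m and z of cell in the frame of box between 0 and 0.06 m), for 0.2 s.
At the end, for the whole second after the job is handed in: The cell rests inside its drop box (centre within the walls and under 60 mm above the bench), both lids are shut (within 0.04 rad), and the robot touches nothing (all of step 2 and linear speed of cell below 0.05 m/s and value of joint twin_lid below 0.04 rad).
It fails at once if the lid slams: it moves faster than 2.5 rad/s in the last 0.2 rad before it shuts (value of joint box_lid below 0.2 rad and velocity of joint box_lid below -2.5 rad/s).
It fails at once if the robot touches the cell (contact force between any of the fingers, the arm and cell above 0.3 N).
It fails at once if the robot touches the lid (contact force between any of the fingers, the arm and box_lid above 0.5 N).
It fails at once if the other box's lid is raised (value of joint twin_lid above 0.08 rad).
It fails at once if a bystander is moved by more than 20 mm, lifted or knocked over (distance of any of fresh_cell, screw_jar, tape_roll, screwdriver, meter, mug, backshell from where it was at the start of the episode above 0.02 m or angle between any of fresh_cell, screw_jar, mug's own z axis and vertical above 0.5 rad).
It also fails if it takes over 38 s, if anything falls off the work surface, if the arm or the gripper's body presses on something with over 40 N, if the wrist force passes 120 N, or if a joint passes its speed limit or range.

## Working session

There is one attempt and no reset: what is moved stays moved. The work goes in short steps, Python scripts to look and compute and a shell command to move; the robot and the scene stay as the last step left them, time stands still between calls to the robot, and variables do not carry over. Pictures are saved under pics/ and viewed, and the job is handed in when it is done.

```bash
mkdir -p pics; python3 - <<'E'
from rig import *
import cv2,numpy as np
for n in("scene","top"):
    d=get_image(n); cv2.imwrite(f"pics/{n}0.png",d["frame"][:,:,::-1]); np.savez(f"{n}0.npz",**{k:np.asarray(v) for k,v in d.items()})
    print(n,d["K"].tolist(),np.ravel(d["rvec"]),np.ravel(d["tvec"]))
s=observe();print({k:np.round(v,3).tolist() for k,v in s.items()})
E
```

```text
scene [[561.3964794873851, 0.0, 321.7568307811441], [0.0, 561.3964794873851, 239.21545710683753], [0.0, 0.0, 1.0]] [ 1.94030757  1.16890182 -0.62579953] [-0.23654862 -0.21500274  1.83771494]
top [[466.33581615559206, 0.0, 320.26331096643844], [0.0, 466.33581615559206, 239.53557073460652], [0.0, 0.0, 1.0]] [ 2.18446458 -2.18201599  0.10163736] [-0.01293423  0.61695204  1.33662124]
{'time_s': 0.1, 'q': [-84.873, 21.84, 74.379, -0.0, 83.857, -12.336], 'qvel': [-0.046, -0.127, -0.136, 0.039, -0.02, -0.106], 'joint_efforts': [0.004, -44.922, -23.165, -0.0, 0.004, 0.0], 'position': [0.165, -0.524, 0.231], 'tool_rot': [[0.954, 0.3, -0.0], [0.3, -0.954, 0.001], [0.0, -0.001, -1.0]], 'ft_force': [0.11, 0.884, 0.264], 'wrist_torque': [0.036, 0.041, -0.024], 'grip_width': 0.085}
```

View pics/scene0.png

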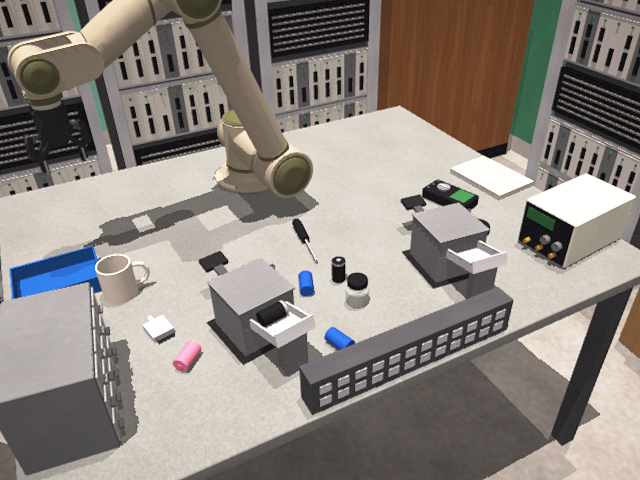

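View pics/top0.png

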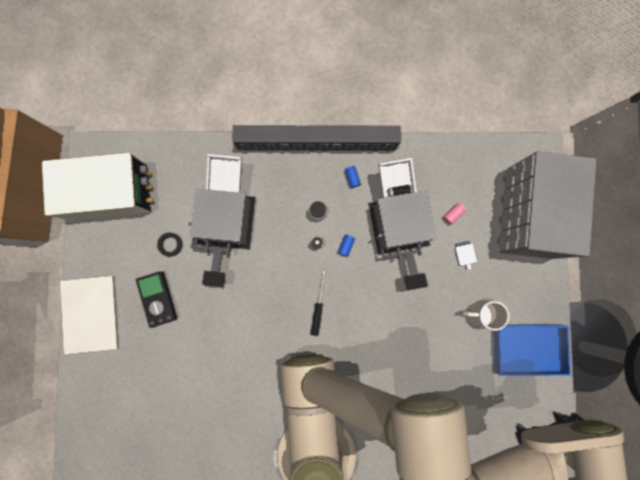

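Candidates for the target box: 
- Box A: scene (252,305), top (404,220), with a black cell at scene (270,312), top (400,190).
- Box B: scene (449,240), top (220,215), with an empty white chute.

Look-alikes of the cell are the blue ones at scene (306,283) and (340,339), the pink one at (187,356), and the upright fresh cell at (338,268). By the description it is box A, with its pad at top (415,282). I'll check that with a crop and measure.

```bash
cat > h.py <<'E'
import numpy as np,cv2
def cloud(d):
    K=d["K"];R=cv2.Rodrigues(np.asarray(d["rvec"],float).reshape(3,1))[0];t=np.ravel(d["tvec"])
    z=d["depth"];v,u=np.mgrid[:480,:640]
    P=np.stack([(u-K[0,2])/K[0,0]*z,(v-K[1,2])/K[1,1]*z,z],-1)
    W=(P-t)@R; W[z<=0]=np.nan
    return W
E
python3 - <<'E'
import numpy as np,cv2
from h import *
a=np.load("scene0.npz");b=np.load("top0.npz")
A=cv2.resize(a["frame"][220:390,180:340],None,fx=3,fy=3,interpolation=2)
B=cv2.resize(b["frame"][150:300,350:450],None,fx=3.4,fy=3.4,interpolation=2)
im=np.zeros((510,830,3),np.uint8);im[:510,:480]=A;im[:510,490:830]=B
cv2.imwrite("pics/crop.png",cv2.resize(im[:,:,::-1],(800,492)))
for n,d in(("scene",a),("top",b)):
    W=cloud(d).reshape(-1,3); F=d["frame"].reshape(-1,3).astype(int)
    m=(W[:,0]>.25)&(W[:,0]<.8)&(W[:,1]<-.05)&(W[:,1]>-.4)
    # lid
    l=m&(W[:,2]>.115)&(W[:,2]<.14)
    pts=W[l,:2].astype(np.float32); r=cv2.minAreaRect(pts); print(n,"lid",l.sum(),r,np.nanmedian(W[l,2]))
    l=m&(W[:,2]>.07)&(W[:,2]<.115)&(F.max(1)<60)&(W[:,0]<.5)
    pts=W[l]; 
    if len(pts)>10:
        r=cv2.minAreaRect(pts[:,:2].astype(np.float32)); print(n,"pad",l.sum(),r,pts.mean(0))
        c=pts.mean(0);print("plane",np.linalg.svd(pts-c)[2][2], pts.min(0),pts.max(0))
E
```

```text
scene lid 2819 ((0.5040966868400574, -0.20324009656906128), (0.18504038453102112, 0.5609223246574402), 76.65531921386719) 0.12400524123697108
scene pad 89 ((0.4896254241466522, -0.27981236577033997), (0.05817222595214844, 0.020317120477557182), 89.88811492919922) [ 0.49103766 -0.2778736   0.08723554]
plane [-0.14835483 -0.01860548 -0.98875916] [ 0.47950876 -0.30891502  0.08294298] [ 0.49983124 -0.25073203  0.09268097]
top lid 2586 ((0.7018882036209106, -0.23504970967769623), (0.2128898799419403, 0.14937128126621246), 9.762561798095703) 0.12506892318218346
top pad 153 ((0.48851844668388367, -0.27513420581817627), (0.02208082191646099, 0.05524922162294388), 0.05350916460156441) [ 0.49003426 -0.27324871  0.08808658]
plane [-0.2314913  -0.06206757 -0.97085498] [ 0.47746099 -0.30275373  0.07491849] [ 0.49957579 -0.24750193  0.09541245]
```

View pics/crop.png

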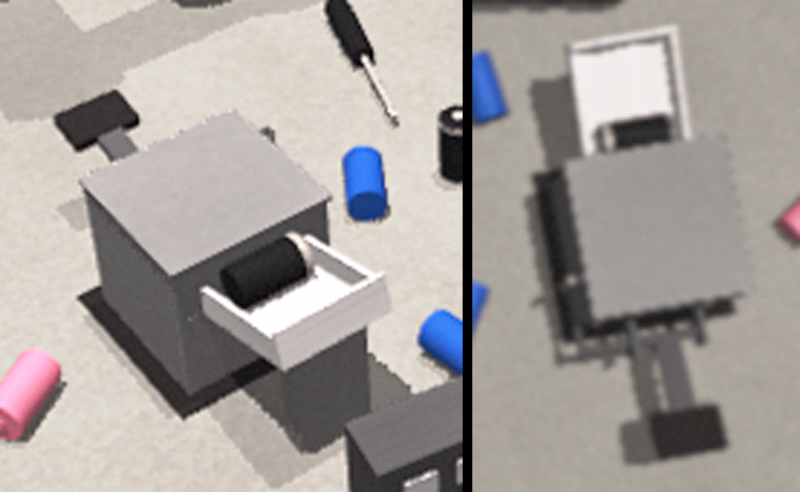

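The crop shows a black cell with a pale steel band lying across the white chute against the skirt at crop (265,270), and the black lever pad at crop (97,120). So box A is the right one. My x<0.5 limit cut the pad short, so I'll refit.

```bash
python3 - <<'E'
import numpy as np,cv2
from h import *
for n in("scene","top"):
    d=np.load(n+"0.npz")
    W=cloud(d).reshape(-1,3); F=d["frame"].reshape(-1,3).astype(int)
    m=(W[:,0]>.42)&(W[:,0]<.85)&(W[:,1]<-.15)&(W[:,1]>-.36)
    l=m&(W[:,2]>.119)&(W[:,2]<.133)
    r=cv2.minAreaRect(W[l,:2].astype(np.float32)); print(n,"lid",l.sum(),r,np.nanmedian(W[l],0))
    l=m&(W[:,2]>.07)&(W[:,2]<.115)&(F.max(1)<70)&(W[:,0]<.55)
    p=W[l]; r=cv2.minAreaRect(p[:,:2].astype(np.float32)); print(n,"pad",l.sum(),r,np.median(p,0),p.min(0),p.max(0))
    A=np.c_[p[:,:2]-p[:,:2].mean(0),np.ones(len(p))];print("slope",np.linalg.lstsq(A,p[:,2],rcond=None)[0])
E
```

```text
scene lid 2978 ((0.7167259454727173, -0.2330801635980606), (0.23731161653995514, 0.15041382610797882), 9.905075073242188) [ 0.68173453 -0.24640086  0.12410558]
scene pad 317 ((0.5001078248023987, -0.2785380482673645), (0.04172735661268234, 0.0592869408428669), 13.973783493041992) [ 0.50370614 -0.28025671  0.08519113] [ 0.47445355 -0.30891502  0.07367074] [ 0.52679291 -0.2480432   0.09268097]
slope [-0.21596822 -0.04271497  0.08470997]
top lid 2553 ((0.7126484513282776, -0.2323676347732544), (0.2341660112142563, 0.14965026080608368), 10.430254936218262) [ 0.66747726 -0.24574897  0.1252559 ]
top pad 257 ((0.4971975088119507, -0.27517199516296387), (0.036335818469524384, 0.05459810793399811), 10.363579750061035) [ 0.49678611 -0.27430775  0.08703598] [ 0.47481575 -0.30450607  0.07491849] [ 0.51623976 -0.24602428  0.09541245]
slope [-0.20455392 -0.05912959  0.08675753]
```

Pad centre is about (0.499, -0.277, 0.087) and box yaw about 11°. The mug is 90 mm tall, and I'm travelling at z 0.23. First move: shut the fingers and go above the pad.

```bash
python3 -m pendant '[0,0.3,-0.1,0,0,0,0, 0,0.65,-0.23,0,0,0,0, 0,0.7,-0.25,0,0,0,0, 0,0.8,-0.27,0,0,0,0, 0,0.8,-0.27,0,0,0,0, 0,0.8,-0.28,0,0,0,0, 0,0.8,-0.28,0,0,0,0, 0,0.8,-0.28,0,0,0,0, 0,0.8,-0.27,0,0,0,0, 0,0.7,-0.25,0,0,0,0, 0,0.5,-0.17,0,0,0,0, 0,0.2,-0.06,0,0,0,0]' 40
python3 - <<'E'
from rig import *
import numpy as np
s=observe(); R=np.array(s["tool_rot"]);p=np.array(s["position"])
print(s["time_s"],p,R.round(3).tolist(),s["grip_width"],s["ft_force"]); 
print("delta tool units",R.T@(np.array([.495,-.278,.11])-p)/.05)
yaw=np.degrees(np.arctan2(R[1,0],R[0,0]));print("yaw",yaw, globals().get("grasp_offset"))
E
```

```text
time_s: 1.3
position: [0.5004, -0.2749, 0.2311]
tool_rot: [[0.953, 0.303, -0.0], [0.303, -0.953, 0.001], [0.0, -0.001, -1.0]]
ft_force: [-0.8, 0.8, -0.5]
grip_width: 0.0002
1.3 [ 0.50041485 -0.27489024  0.23108277] [[0.953, 0.303, -0.0], [0.303, -0.953, 0.001], [0.0, -0.001, -1.0]] 0.0001947630410368963 [-0.8252084   0.79195283 -0.52694483]
delta tool units [-0.12216015  0.02821716  2.42163001]
yaw 17.644649353773197 -0.0187
```

```bash
python3 -m pendant '[0,-0.06,0.03,0.3,0,0,0, 0,0,0,0.5,0,0,0.4, 0,0,0,0.6,0,0,0.43, 0,0,0,0.6,0,0,0, 0,0,0,0.3,0,0,0, 0,0,0,0.1,0,0,0, 0,0,0,0,0,0,0]'
python3 - <<'E'
from rig import *
import cv2,numpy as np
s=observe(); print(np.round(s["position"],4),np.round(s["tool_rot"],3).tolist())
a=get_image("scene")["frame"];b=get_image("top")["frame"]
im=np.zeros((510,800,3),np.uint8);im[:,:480]=cv2.resize(a[180:350,150:310],None,fx=3,fy=3);im[:450,490:790]=cv2.resize(b[170:320,350:450],None,fx=3,fy=3)
cv2.imwrite("pics/above.png",im[:,:,::-1])
E
```

```text
time_s: 2.0
position: [0.4961, -0.2799, 0.1112]
tool_rot: [[0.982, 0.187, -0.001], [0.187, -0.982, 0.0], [-0.001, -0.001, -1.0]]
ft_force: [-0.5, -0.6, -0.0]
grip_width: -0.0001
[ 0.4961 -0.2799  0.1112] [[0.982, 0.187, -0.001], [0.187, -0.982, 0.0], [-0.001, -0.001, -1.0]]
```

View pics/above.png

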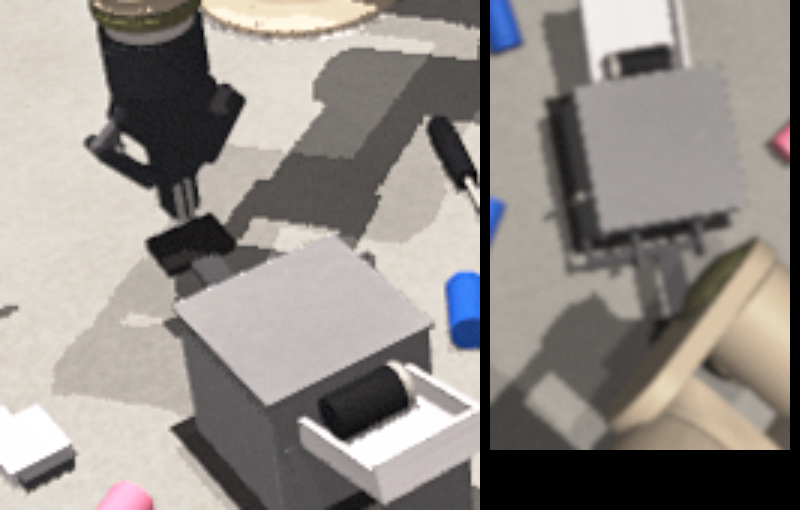

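The fingertips sit over the pad at crop (187,215) with the pad beneath at (190,245), and nothing else is near. Pressing down gradually.

```bash
python3 -m pendant '[0,0.06,0,0.2,0,0,0, 0,0,0,0.15,0,0,0, 0,0,0,0.1,0,0,0, 0,0,0,0.1,0,0,0, 0,0,0,0.1,0,0,0, 0,0,0,0.1,0,0,0, 0,0,0,0.1,0,0,0, 0,0,0,0.1,0,0,0, 0,0,0,0.06,0,0,0, 0,0,0,0,0,0,0]'; python3 -m pendant '[0,0,0,0.06,0,0,0, 0,0,0,0,0,0,0]'
```

```text
time_s: 3.1
position: [0.499, -0.2795, 0.0605]
tool_rot: [[0.982, 0.188, -0.001], [0.188, -0.982, 0.0], [-0.001, -0.0, -1.0]]
ft_force: [-3.8, -0.7, 3.7]
grip_width: 0.0
time_s: 3.3
position: [0.4992, -0.2794, 0.0577]
tool_rot: [[0.982, 0.188, -0.0], [0.188, -0.982, -0.0], [-0.0, -0.0, -1.0]]
ft_force: [-4.1, -0.0, 3.4]
grip_width: 0.0001
```

```bash
python3 -m pendant '[0,0,0,0.03,0,0,0, 0,0,0,0,0,0,0]'; python3 -m pendant '[0,0,0,0.03,0,0,0, 0,0,0,0,0,0,0]'
```

```text
time_s: 3.5
position: [0.4994, -0.2794, 0.0563]
tool_rot: [[0.982, 0.188, 0.0], [0.188, -0.982, -0.0], [0.0, 0.0, -1.0]]
ft_force: [-2.8, -0.8, 3.0]
grip_width: -0.0001
time_s: 3.7
position: [0.4995, -0.2794, 0.0547]
tool_rot: [[0.982, 0.188, 0.0], [0.188, -0.982, -0.0], [0.0, 0.0, -1.0]]
ft_force: [-2.2, -0.6, 3.2]
grip_width: -0.0
```

```bash
python3 - <<'E'
from rig import *
import cv2,numpy as np
a=get_image("scene")["frame"];b=get_image("top")["frame"]
im=np.zeros((510,800,3),np.uint8);im[:,:480]=cv2.resize(a[210:380,170:330],None,fx=3,fy=3);im[:450,490:790]=cv2.resize(b[150:300,350:450],None,fx=3,fy=3)
cv2.imwrite("pics/down.png",im[:,:,::-1])
E
```

```text
(no output)
```

View pics/down.png

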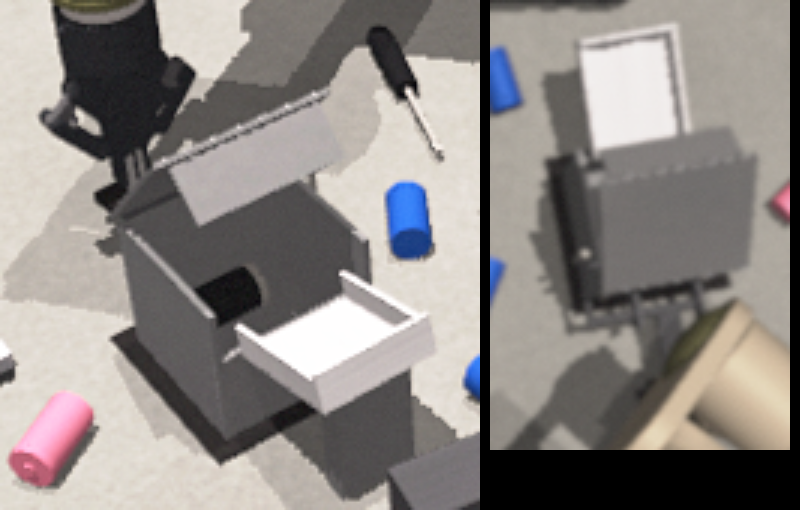

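The lid is fully raised (crop (255,150)), the chute is empty, and the cell is visible inside the mouth at (235,290). I'll press the last bit to the stop, then check that the cell has settled.

```bash
python3 -m pendant '[0,0,0,0.03,0,0,0, 0,0,0,0,0,0,0]'; python3 -m pendant '[0,0,0,0.03,0,0,0, 0,0,0,0,0,0,0, 0,0,0,0,0,0,0, 0,0,0,0,0,0,0, 0,0,0,0,0,0,0, 0,0,0,0,0,0,0]'; python3 - <<'E'
from rig import *
import cv2,numpy as np
from h import *
d=get_image("scene");a=d["frame"];np.savez("down.npz",**{k:np.asarray(v) for k,v in d.items()})
cv2.imwrite("pics/down2.png",cv2.resize(a[210:380,170:330],None,fx=3,fy=3)[:,:,::-1])
W=cloud(d).reshape(-1,3);c,s=np.cos(np.radians(10.9)),np.sin(np.radians(10.9))
q=W-[.668,-.244,0];bx=q[:,0]*c+q[:,1]*s;by=-q[:,0]*s+q[:,1]*c
m=(abs(bx)<.06)&(abs(by)<.055)&(W[:,2]<.1)&(W[:,2]>.01)
k=m&(d["frame"].reshape(-1,3).max(1)<45);print(k.sum(),np.median(np.c_[bx,by,W[:,2]][k],0),np.c_[bx,by,W[:,2]][k].min(0),np.c_[bx,by,W[:,2]][k].max(0))
L=(abs(bx)<.1)&(abs(by)<.07)&(W[:,2]>.13)&(W[:,2]<.3);print("lid top z",np.nanmax(W[L,2]))
E
```

```text
time_s: 4.0
position: [0.4996, -0.2794, 0.054]
tool_rot: [[0.982, 0.188, 0.001], [0.188, -0.982, -0.001], [0.001, 0.001, -1.0]]
ft_force: [-3.2, 0.5, 8.0]
grip_width: -0.0002
time_s: 4.6
position: [0.4997, -0.2795, 0.0537]
tool_rot: [[0.982, 0.188, 0.002], [0.188, -0.982, -0.001], [0.001, 0.002, -1.0]]
ft_force: [-6.0, 3.2, 18.3]
grip_width: 0.0
245 [-0.03248048 -0.0002991   0.03222725] [-0.0545363  -0.02312186  0.01002779] [-0.02249887  0.0204877   0.03927676]
lid top z 0.29981513146115457
```

View pics/down2.png

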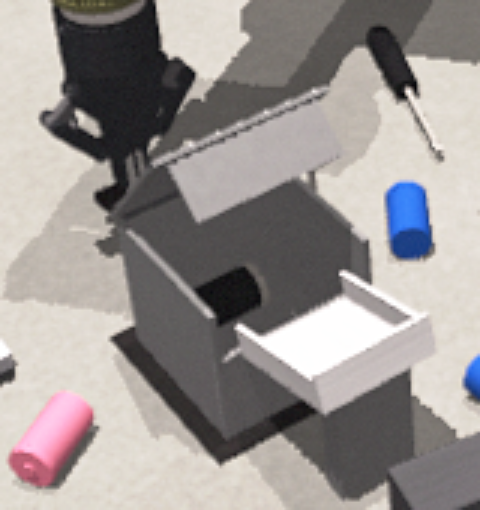

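The stop is reached (18 N). The cell lies still inside at about box x -0.035, y 0, top at 0.04. Easing up at about 25-30 mm/s.

```bash
python3 -m pendant '[0,0,0,-0.03,0,0,0, 0,0,0,-0.05,0,0,0, 0,0,0,-0.05,0,0,0, 0,0,0,-0.05,0,0,0, 0,0,0,-0.05,0,0,0, 0,0,0,-0.05,0,0,0, 0,0,0,-0.05,0,0,0, 0,0,0,-0.05,0,0,0, 0,0,0,-0.05,0,0,0, 0,0,0,-0.05,0,0,0, 0,0,0,-0.05,0,0,0, 0,0,0,-0.05,0,0,0]'; python3 -m pendant '[0,0,0,-0.05,0,0,0, 0,0,0,-0.05,0,0,0, 0,0,0,-0.05,0,0,0, 0,0,0,-0.05,0,0,0, 0,0,0,-0.05,0,0,0, 0,0,0,-0.05,0,0,0, 0,0,0,-0.05,0,0,0, 0,0,0,-0.05,0,0,0]'
```

```text
time_s: 5.85
position: [0.5, -0.2793, 0.0812]
tool_rot: [[0.982, 0.188, 0.002], [0.188, -0.982, -0.0], [0.002, 0.001, -1.0]]
ft_force: [2.9, 1.6, 1.9]
grip_width: 0.0
time_s: 6.65
position: [0.4992, -0.2793, 0.1009]
tool_rot: [[0.982, 0.188, -0.0], [0.188, -0.982, 0.0], [-0.0, -0.0, -1.0]]
ft_force: [-0.1, -0.3, -0.0]
grip_width: 0.0001
```

Free of the pad now. I'll retreat upwards and check.

```bash
python3 -m pendant '[0,0,0,-0.3,0,0,0, 0,0,0,-0.5,0,0,0, 0,0,0,-0.5,0,0,0, 0,0,0,-0.3,0,0,0, 0,0,0,0,0,0,0, 0,0,0,0,0,0,0]'; python3 - <<'E'
from rig import *
import cv2,numpy as np
from h import *
for n in("scene","top"):
    d=get_image(n);cv2.imwrite(f"pics/{n}_end.png",d["frame"][:,:,::-1])
    W=cloud(d).reshape(-1,3);o=np.load(n+"0.npz");W0=cloud(o).reshape(-1,3)
    c,s=np.cos(np.radians(10.9)),np.sin(np.radians(10.9))
    for nm,w in(("before",W0),("after",W)):
        q=w-[.668,-.244,0];bx=q[:,0]*c+q[:,1]*s;by=-q[:,0]*s+q[:,1]*c
        m=(abs(by)<.05)&(w[:,2]>.1)&(w[:,2]<.2)
        print(n,nm,"lid z hinge",np.median(w[m&(bx>-.055)&(bx<-.035),2]),"edge",np.median(w[m&(bx>.035)&(bx<.055),2]))
    df=np.abs(d["frame"].astype(int)-o["frame"]).max(2)
    cv2.imwrite(f"pics/{n}_diff.png",((df>40)*255).astype(np.uint8))
s=observe();print(s["time_s"],s["position"],s["ft_force"])
E
```

```text
time_s: 7.25
position: [0.4991, -0.2792, 0.1803]
tool_rot: [[0.982, 0.188, -0.001], [0.188, -0.982, 0.0], [-0.0, -0.001, -1.0]]
ft_force: [0.1, 0.5, -0.8]
grip_width: 0.0001
scene before lid z hinge 0.12414651963918535 edge 0.1241122903656824
scene after lid z hinge 0.12398221425794502 edge 0.1241451795618824
top before lid z hinge 0.12530014987775936 edge 0.12532698490596586
top after lid z hinge 0.12516890690495397 edge 0.12494263898251934
7.35 [ 0.49893082 -0.27903998  0.17961102] [ 0.316012   -0.20480104 -0.35916516]
```

View pics/scene_end.png

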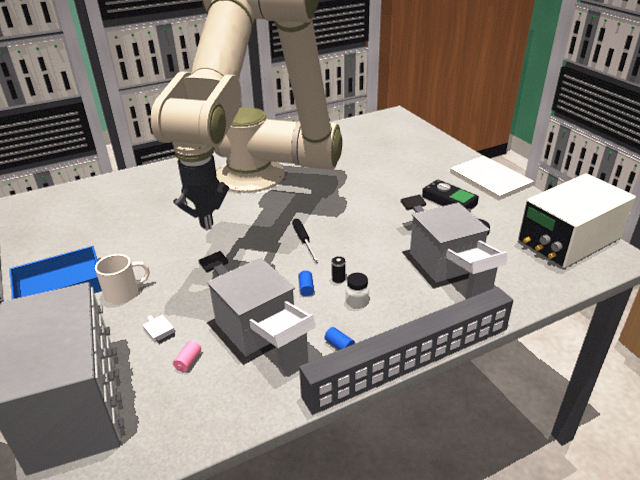

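View pics/scene_diff.png

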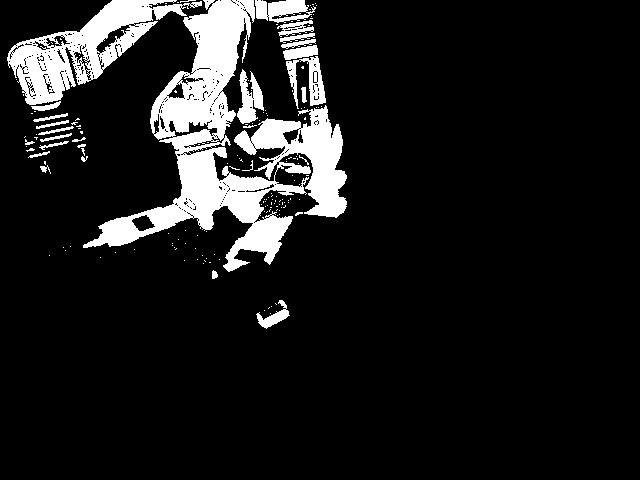

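The final picture shows the lid shut at (252,290), an empty chute at (285,325), and the twin unchanged at (449,240). The only differences from the first picture are the arm, its shadows and the missing cell at (270,312). Handing in.

```bash
python3 -c "
from rig import *
print(close_job())"
```

```text
the job is handed in; nothing more can be done
None
```

The cell is in its box, the lid is shut, and the job was handed in at about 7.4 s of the 38 s allowed. No verdict was reported.

**What I did:** I pressed the lever with shut fingertips to its hard stop (18 N at TCP z 0.054). I waited until the cell had rolled in, eased the pad up at about 25 mm/s until the lid closed, then backed off to z 0.18.

**Last checks:**
- **Lid:** its top is back within 0.4 mm of its starting height at both the hinge and the free edge. I did not measure the lid's speed directly; at that pad speed it works out to about 0.6 rad/s, against the 2.5 rad/s limit.
- **Cell:** with the lid open, I found it lying inside at roughly box x -0.035, y 0, top at about 0.04 m. It can't be seen with the lid shut, but the chute is empty.
- **Other box and bystanders:** comparing the scene view before and after, only the arm, its shadows and the missing cell differ.
- **Contact:** the wrist force was about zero at the end.

One reading failed: the lid height measured while open (0.30 m) was just the upper limit of my filter, probably because it caught the arm. I judged full opening from the picture and the hard-stop force instead.

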